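Pack two wheel wedges head to tail in the orange tray

ROBOT

A 6-joint arm with a two-finger parallel gripper is mounted at the origin on the work surface. World frame = base frame: x ahead of the robot, y to its left, z up, the work surface at z = 0. Lengths are in mm, angles in rad, forces in N, time in s.
With the tool pointing down it reaches from about 400 to 925 mm from the base axis. Payload 12.5 kg.
Tool frame: the origin (TCP) lies midway between the tips of the shut fingers; the grasp point (between the pads) lies 19 mm behind it; x points along the fingers, y is the direction in which the jaws open and shut, and the axes are right-handed (so a half turn about x gives the same grasp; the last joint's range is limited). The gripper opens to 95 mm and grips with 3 to 60 N. Pads are 20 mm wide; open, the fingers measure 119 mm over their backs; the gripper's body (75 mm by 180 mm) begins 59 mm behind the grasp point.
Start: joints at [1.005, 0.491, 1.559, -0, 1.092, -0.106], TCP at [277.343, 560.114, 214.661] pointing down, gripper open.
Joint ranges: [-3.1, 3.1], [-0.84, 2.19], [0.05, 2.79], [-1.13, 4.28], [0.06, 2.93], [-2.69, 2.69]. Speed limits (rad/s): [2.22, 2.22, 2.79, 3.14, 3.14, 3.14].

INTERFACE

Orientations are given as [roll, pitch, yaw] about the fixed x, y, z axes, in that order (R = Rz(yaw) Ry(pitch) Rx(roll)).
In Python, from cell import sensors, read_camera, get_calibration, order gives the robot as it stands. The module is installed in compiled form; this text tells all that it offers.
- The arm moves only by the tool servo_tool, never from a script. Its argument "steps" is text: rows parted by semicolons, each of 7 numbers parted by spaces: the shift along the tool's x, y, z in mm, then the turn, a rotation vector about the tool's x, y, z in rad, then the finger opening in mm, from 0 to 95.1. A call has exactly 8 rows; each row shifts and turns the pose as measured when the row begins, along the tool's axes as they then stand; what a row does not reach is not made up. A row lasts 1/10 s, in which the tool goes at most 50 mm and 8.59 degrees, less where a joint would pass 70% of its speed; a pose out of reach is approached as far as the arm can. A call is refused whole if a number of a shift passes 50 or a number of a turn 0.15, either way. A call with a gripper value outside its range is refused whole. The fingers move at their own pace and stop on an object; the grip force is fixed at half the most. Time passes only in rows, so rows that do not move let the fingers close, or fill a call up. It gives the time, the measured TCP pose, the force and the opening at its end, in the units of the state.
- sensors.state(): the state, without advancing time (a new reading comes with each control period).
- read_camera(name): name is "scene" or "side" or "wrist"; returns (picture, depth): 480x640x3 uint8, blue, green, red; 480x640 float32, mm along the optical axis (not along the pixel's ray), 0 where there is no reading.
- get_calibration(name): a dict with "mtx" (3x3 intrinsics, pixels), "distortion" ([k1, k2, p1, p2, k3] as OpenCV has them; the pictures are not rectified), "R" (3x3) and "t" (3): a world point X has camera coordinates R X + t. Camera axes: x right, y down, z forward; pixel columns grow to the right and rows downward; lengths in mm; the calibration is good to about 2 mm. A picture is of the moment at which its call begins: read the wrist's pose just before it. get_calibration takes no time and is no camera call; for the wrist camera it gives the pose at the moment of the call.
- order.job_done(): hands the job in, once; it reports no verdict.
The state is a dict: "t": time; "joints": joint angles; "qvel": joint speeds; "tau": joint torques, N m; "eef_pos": TCP position; "tcp_rot": TCP orientation; "ft_force": force on the tool from outside, world axes, zero at the start; "moment": the same for the moment, N m; "opening": opening from 0.0 (shut) to 1.0 (fully open).
Only numpy, scipy, OpenCV 4.12 (cv2) and the standard library are available. Lean on these libraries where they do the work, as an engineer would, in place of code of your own. Each camera call takes 0.05 s, during which the arm holds its last target.

TASK

Put the two blue wheel wedges away in the orange tray, packed head to tail: the thick end of one beside the thin end of the other, slant to slant, so that together they fill the tray as a rectangle. Both must lie flat on the tray's floor, fins up, and be let go. Leave the bigger grey wedge where it is.

Things in the scene. Friction and masses are not known exactly. Their poses are not given: they have to be found in the camera images.
- blue_wedge_1: Blue flat wedge (all in mm), 120 long, body 28 high, upright sides. Plan: right trapezoid, 52 wide at thick end, 20 at thin end. On top a black grip fin 28 long (x), 14 wide (y), 30 high (its top 58 above underside). Origin: underside, below fin centre; x to thick end, z up. Thick end x=+36, thin end x=-84, straight side y=-20; slanted side from y=+32 (thick) to y=0 (thin). Mass about 0.16 kg.
- blue_wedge_2: Second blue wedge, identical to blue_wedge_1 in shape, size (120 long, mm), handedness, fin and origin (underside, below fin centre; x to thick end; straight side y=-20). The two, one turned half round, slant to slant, make a 120 x 72 mm rectangle.
- tray: Shallow open orange tray, fixed on the shelf, empty at the start. Outside 150 mm (its x) by 100 mm (its y) by 22 mm high; walls and floor 5 mm thick, so inside 140 x 90 mm, 17 mm deep. Origin: centre of its underside, on the shelf surface (z = 0); z up.
- grey_wedge: Bystander: larger grey wedge, loose, must stay where it is (all in mm). 140 long, 64 and 24 wide, body 28 high, black fin of the same size. Origin: underside, below fin centre; x to thick end (x=+50), thin end x=-90, straight side y=-25, slanted side from y=+39 to y=-1.
There are look-alikes about, which are no part of the job. What is shaped like the blue_wedge_1 but red or turquoise is not meant.

How it is judged (in metres and radians):
At the end, for the whole second after the job is handed in: Both blue wedges lie still and flat (0.1 rad) on the tray's floor (within 5 mm), along its length (0.25 rad), thick ends at opposite ends, straight sides to opposite long walls, each within about 20 mm of its ideal place, either way round; the grey wedge is within 25 mm of its start (z of each of blue_wedge_1, blue_wedge_2 in the frame of tray below 0.01 m and angle between each of blue_wedge_1, blue_wedge_2's own z axis and vertical below 0.1 rad and angle between the x axis of each of blue_wedge_1, blue_wedge_2 and the x axis of tray, either way round below 0.25 rad and linear speed of each of blue_wedge_1, blue_wedge_2 below 0.02 m/s and angular speed of each of blue_wedge_1, blue_wedge_2 below 0.2 rad/s and ((x of blue_wedge_1 in the frame of tray between 0.004 and 0.044 m and y of blue_wedge_1 in the frame of tray between -0.036 and 0.003 m and x of blue_wedge_2 in the frame of tray between -0.044 and -0.004 m and y of blue_wedge_2 in the frame of tray between -0.003 and 0.036 m) or (x of blue_wedge_2 in the frame of tray between 0.004 and 0.044 m and y of blue_wedge_2 in the frame of tray between -0.036 and 0.003 m and x of blue_wedge_1 in the frame of tray between -0.044 and -0.004 m and y of blue_wedge_1 in the frame of tray between -0.003 and 0.036 m)) and distance of grey_wedge from where it was at the start of the episode below 0.025 m); the robot touches nothing.
It fails at once if the grey wedge was moved more than 25 mm from where it lay (distance of grey_wedge from where it was at the start of the episode above 0.025 m).
It also fails if it takes over 54 s, if anything falls off the work surface, if the arm or the gripper's body presses on something with over 40 N, if the wrist force passes 120 N, or if a joint passes its speed limit or range.

## Working session

There is one attempt and no reset: what is moved stays moved. The work goes in short steps, Python scripts to look and compute and a tool call to move; the robot and the scene stay as the last step left them, time stands still between calls to the robot, and variables do not carry over. Pictures are saved under pics/ and viewed, and the job is handed in when it is done.

Besides the shell and the picture viewer there is one more tool, called after "Emit:" by a JSON object that holds its "api" and its "payload". servo_tool: Moves the arm, as the interface text tells. Its arguments: {"type":"object","properties":{"steps":{"type":"string"}},"required":["steps"]}

```bash
mkdir -p pics
python3 - <<'E'
from cell import sensors, read_camera, get_calibration
import cv2,numpy as np
for n in ["scene","side"]:
    p,d=read_camera(n); cv2.imwrite(f"pics/{n}0.png",p); np.savez(f"pics/{n}0.npz",p=p,d=d)
    c=get_calibration(n); R=np.array(c["R"]);t=np.array(c["t"]); print(n,(-R.T@t).round(),c["mtx"],c["distortion"],(d>0).mean())
print(sensors.state())
E
```

```text
scene [1028.  157. 1115.] [[527.54218405   0.         324.97227833]
 [  0.         527.54218405 248.69824745]
 [  0.           0.           1.        ]] [-0.12988776  0.          0.          0.          0.        ] 0.99599609375
side [ 145. -872.  611.] [[610.57821441   0.         320.26320621]
 [  0.         610.57821441 243.65089924]
 [  0.           0.           1.        ]] [-0.20651289  0.          0.          0.          0.        ] 0.995888671875
{'t': 0.1, 'joints': array([ 1.00540475e+00,  4.91494216e-01,  1.55935639e+00,  2.44039448e-05,
        1.09170499e+00, -1.05599875e-01]), 'qvel': array([-0.00070276, -0.00121428, -0.00344368,  0.00130394, -0.0010915 ,
        0.0012799 ]), 'tau': array([ 2.26014570e-03, -6.13624048e+01, -2.58605701e+01,  6.94268290e-02,
        4.70488763e-02, -7.07305344e-05]), 'eef_pos': array([277.21761198, 559.93382182, 214.13439163]), 'tcp_rot': array([-1.69887084,  1.56983313, -2.15867381]), 'ft_force': array([1.21035894, 0.23109537, 0.61656762]), 'moment': array([ 0.02665674,  0.00762777, -0.05347425]), 'opening': 0.9995569342985607}
```

View pics/scene0.png

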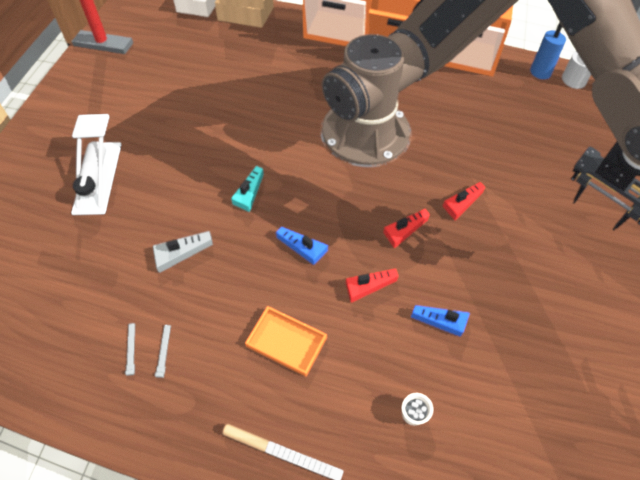

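View pics/side0.png

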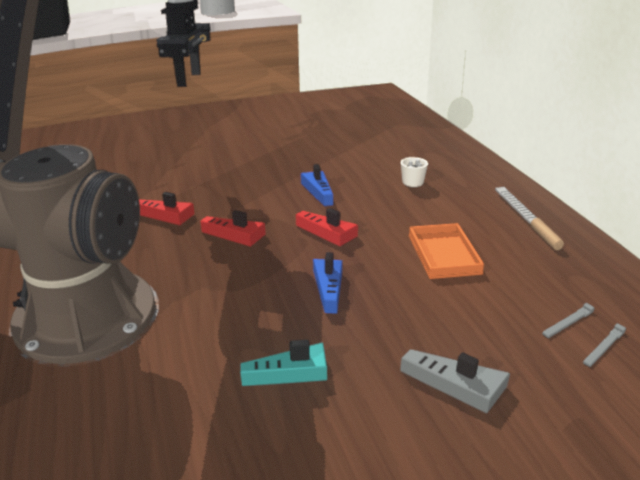

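The scene view shows two blue wedges at (302,244) and (441,318), tray at (287,341), grey wedge at (183,250), three red wedges and one turquoise as look-alikes. The two blue ones fit by colour. I'll measure them and enlarge crops.

```bash
cat > h.py <<'E'
from cell import sensors, read_camera, get_calibration
import cv2,numpy as np
def rays(c,uv):
    R=np.array(c["R"]);t=np.array(c["t"]).ravel()
    n=cv2.undistortPoints(np.float64(uv).reshape(-1,1,2),np.array(c["mtx"]),np.array(c["distortion"])).reshape(-1,2)
    D=np.c_[n,np.ones(len(n))]
    return -R.T@t, D@R, D
def onplane(c,uv,z):
    o,d,_=rays(c,uv); return o+d*((z-o[2])/d[:,2])[:,None]
def cloud(c,depth,mask=None):
    v,u=np.nonzero((depth>0)&(mask>0) if mask is not None else depth>0)
    o,d,_=rays(c,np.c_[u,v]); return np.c_[u,v], o+d*depth[v,u][:,None]
def proj(c,X):
    r,_=cv2.Rodrigues(np.array(c["R"]))
    return cv2.projectPoints(np.float64(X).reshape(-1,1,3),r,np.float64(c["t"]).ravel(),np.array(c["mtx"]),np.array(c["distortion"]))[0].reshape(-1,2)
E
python3 - <<'E'
from h import *
for n,boxes in [("scene",{"b1":(270,220,335,270),"b2":(405,295,480,345),"grey":(145,225,220,278),"tray":(240,300,335,380)}),("side",{"b1":(308,245,348,315),"b2":(295,160,340,208),"tray":(400,215,490,285)})]:
    f=np.load(f"pics/{n}0.npz"); p,d=f["p"],f["d"]; c=get_calibration(n)
    hsv=cv2.cvtColor(p,cv2.COLOR_BGR2HSV); H,S,V=cv2.split(hsv)
    for k,(x0,y0,x1,y1) in boxes.items():
        m=np.zeros(H.shape,np.uint8); m[y0:y1,x0:x1]=1
        uv,X=cloud(c,d,m); h,s,v=hsv[uv[:,1],uv[:,0]].T
        if k[0]=="b": col=(h>95)&(h<130)&(s>120)
        elif k=="grey": col=(s<70)
        else: col=(h>5)&(h<22)&(s>170)
        z=X[:,2]
        if k=="tray":
            P=X[col&(abs(z-22)<5)]; 
        else: P=X[col&(abs(z-28)<5)]
        F=X[(z>48)&(z<66)]
        r=cv2.minAreaRect(P[:,:2].astype(np.float32))
        hull=cv2.approxPolyDP(cv2.convexHull(P[:,:2].astype(np.float32)),5,True).reshape(-1,2)
        print(n,k,len(P),"z",np.median(P[:,2]).round(1),"rect",np.round(r[0],1),np.round(r[1],1),round(r[2],1),"hull",hull.round().tolist())
        if k!="tray" and len(F): print("   fin",len(F),F.mean(0).round(1), cv2.minAreaRect(F[:,:2].astype(np.float32)), np.percentile(F[:,2],[5,50,95]).round(1))
p=np.load("pics/scene0.npz")["p"]
a=cv2.resize(p[215:275,265:345],(400,300),interpolation=cv2.INTER_CUBIC);b=cv2.resize(p[290:350,400:480],(400,300),interpolation=cv2.INTER_CUBIC)
cv2.imwrite("pics/crop.png",np.hstack([a,b]))
E
```

```text
scene b1 535 z 28.4 rect [410.2 -63.6] [121.   51.8] 69.9 hull [[412.0, -0.0], [404.0, -5.0], [385.0, -115.0], [403.0, -124.0], [455.0, -18.0]]
   fin 80 [423.3 -43.   56.5] ((422.0971984863281, -42.97223663330078), (28.310640335083008, 14.66657829284668), 63.38338851928711) [50.2 57.4 60.8]
scene b2 649 z 28.8 rect [507.9 295.7] [119.8  50.2] 82.8 hull [[490.0, 357.0], [502.0, 244.0], [522.0, 235.0], [540.0, 348.0]]
   fin 91 [516.9 317.3  56.8] ((516.2152709960938, 317.928466796875), (27.722896575927734, 14.52956485748291), 85.521728515625) [49.4 57.5 61. ]
scene grey 821 z 28.0 rect [ 511.6 -327.2] [ 64.  139.8] 34.0 hull [[577.0, -366.0], [470.0, -273.0], [449.0, -286.0], [524.0, -400.0]]
   fin 86 [ 518.8 -345.6   56.4] ((517.3134155273438, -347.0653381347656), (16.680082321166992, 28.63743782043457), 30.410842895507812) [50.4 57.  60.2]
scene tray 84 z 19.6 rect [658.5 -23.4] [143.2  97.4] 79.3 hull [[718.0, 37.0], [627.0, 55.0], [599.0, -79.0], [692.0, -103.0]]
side b1 746 z 28.6 rect [411.5 -66.8] [124.9  47.5] 70.6 hull [[411.0, -1.0], [389.0, -118.0], [392.0, -126.0], [406.0, -130.0], [451.0, -27.0], [447.0, -16.0]]
   fin 111 [420.9 -49.6  56.5] ((422.0158386230469, -46.447715759277344), (29.142616271972656, 13.560447692871094), 71.01769256591797) [49.8 57.5 59.9]
side b2 364 z 29.4 rect [509.8 290.9] [125.3  48.4] 86.1 hull [[490.0, 355.0], [501.0, 242.0], [515.0, 228.0], [523.0, 238.0], [537.0, 345.0]]
   fin 63 [514.1 310.6  56.1] ((514.73974609375, 313.1169128417969), (30.519071578979492, 13.856684684753418), 78.97338104248047) [49.  57.5 60.7]
side tray 187 z 19.8 rect [655.3 -25.5] [154.5  98.6] 79.8 hull [[715.0, 36.0], [630.0, 56.0], [620.0, 44.0], [594.0, -89.0], [689.0, -104.0]]
```

View pics/crop.png

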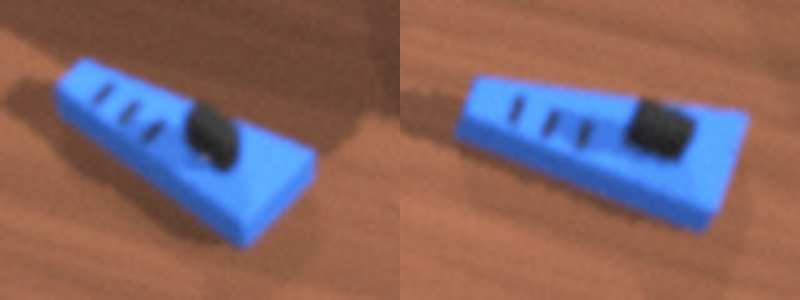

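Crop check: both are blue wedges. The left one (302,244) and the right one (441,318) each have the fin near the thick end, and handedness fits. b1 is at about (422,-44), yaw about 64°, and b2 at about (515,316), yaw about 80.5°. The tray is at about (658,-23), yaw about 79.5°. Now the tool geometry.

```bash
cat >> h.py <<'E'
from scipy.spatial.transform import Rotation as Ro
def tool():
    s=sensors.state(); r=Ro.from_euler("xyz",s["tcp_rot"]); return s,np.array(s["eef_pos"]),r.as_matrix()
def go(target,jawyaw_deg=None):
    """remaining shift in tool axes and turn about tool x (deg) to bring tool y to yaw (mod 180)"""
    s,p,R=tool()
    sh=R.T@(np.array(target)-p); y=np.degrees(np.arctan2(R[1,1],R[0,1]))
    print("t",round(s["t"],2),"pos",p.round(1),"jaw yaw",y.round(1),"xaxis",R[:,0].round(3),"q6",s["joints"][5].round(2),"open",round(s["opening"]*95.1,1),"F",s["ft_force"].round(1))
    print(" shift tool",sh.round(1))
    if jawyaw_deg is not None:
        d=(jawyaw_deg-y+90)%180-90; print(" dyaw",d.round(1),"=> turn about tool x rad",np.radians(-d).round(3))
E
python3 - <<'E'
from h import *
s,p,R=tool(); print(R.round(3))
go([515,316,150],80.5-90)
c=get_calibration("wrist"); Rc=np.array(c["R"]);C=-Rc.T@np.array(c["t"]).ravel(); print("cam in tool",(R.T@(C-p)).round(),"cam z axis in tool",(R.T@Rc[2]).round(2),c["mtx"][0][0])
E
```

```text
[[-0.001  0.444  0.896]
 [-0.001  0.896 -0.444]
 [-1.    -0.001 -0.   ]]
t 0.1 pos [277.2 559.9 214.1] jaw yaw 63.7 xaxis [-0.001 -0.001 -1.   ] q6 -0.11 open 95.1 F [1.2 0.2 0.6]
 shift tool [  64.2 -113.   321.3]
 dyaw -73.2 => turn about tool x rad 1.277
cam in tool [-170.   -1.  -75.] cam z axis in tool [0.96 0.   0.27] 413.4344021416921
```

Emit:
{"api": "servo_tool", "payload": {"steps": "0 -16 46 0 0 0 60; 0 -16 46 0 0 0 60; 0 -16 46 0 0 0 60; 0 -16 46 0 0 0 60; 0 -16 46 0 0 0 60; 0 -16 46 0 0 0 60; 0 -16 46 0 0 0 60; 0 0 0 -0.15 0 0 60"}}

```text
t: 0.9
eef_pos: [522.3, 309.4, 211.2]
tcp_rot: [-2.113, 1.566, -2.416]
ft_force: [0.2, -0.0, -0.0]
opening: 0.631
```

Emit:
{"api": "servo_tool", "payload": {"steps": "0 0 0 -0.15 0 0 60; 0 0 0 -0.15 0 0 60; 0 0 0 -0.15 0 0 60; 0 0 0 -0.15 0 0 60; 0 0 0 -0.15 0 0 60; 0 0 0 -0.15 0 0 60; 0 0 0 -0.15 0 0 60; 0 0 0 -0.15 0 0 60"}}

```text
t: 1.7
eef_pos: [523.1, 306.0, 208.0]
tcp_rot: [2.783, 1.56, -2.598]
ft_force: [0.5, -0.1, 0.5]
opening: 0.627
```

Run:
```python
from h import *
go([515,316,150],170.5)
p,d=read_camera("wrist"); cv2.imwrite("pics/w1.png",p)
```

```text
t 1.7 pos [523.1 306.  208. ] jaw yaw 141.7 xaxis [-0.009 -0.006 -1.   ] q6 -2.05 open 59.7 F [ 0.5 -0.1  0.5]
 shift tool [58.  12.3  3.4]
 dyaw 28.8 => turn about tool x rad -0.502
```

View pics/w1.png

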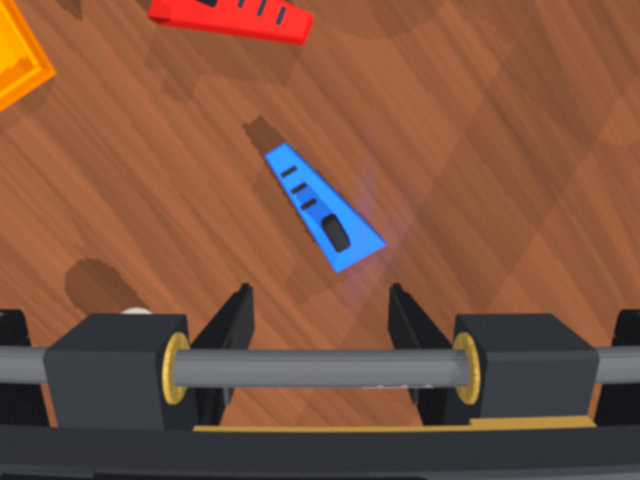

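The wrist view shows the b2 wedge clearly at (325,210), with its fin at (336,234).

```bash
cat >> h.py <<'E'
def wedge(name,near,rad=110,save=None,zt=28):
    c=get_calibration(name); p,d=read_camera(name)
    if save: cv2.imwrite(f"pics/{save}.png",p); np.savez(f"pics/{save}.npz",p=p,d=d)
    hsv=cv2.cvtColor(p,cv2.COLOR_BGR2HSV)
    uv,X=cloud(c,d); near=np.array(near)
    k=(np.hypot(*(X[:,:2]-near).T)<rad); uv,X=uv[k],X[k]; h,s,v=hsv[uv[:,1],uv[:,0]].T.astype(int)
    col=(h>95)&(h<130)&(s>120)&(abs(X[:,2]-zt)<5)
    m=np.zeros(d.shape,np.uint8); m[uv[col,1],uv[col,0]]=255
    m=cv2.morphologyEx(m,cv2.MORPH_OPEN,np.ones((3,3)))
    P=onplane(c,np.argwhere(m)[:,::-1],zt)[:,:2].astype(np.float32)
    hull=cv2.convexHull(P); q=cv2.approxPolyDP(hull,6,True).reshape(-1,2)
    print(name,"z",np.median(X[col,2]).round(1),"corners",q.round(1).tolist(),"edges",np.hypot(*(np.roll(q,-1,0)-q).T).round(1), "dirs",(np.degrees(np.arctan2(*(np.roll(q,-1,0)-q).T[::-1]))%180).round(1))
    F=X[(abs(X[:,2]-(zt+30))<4)&(v<90)]; r=cv2.minAreaRect(F[:,:2].astype(np.float32))
    print(" fin n",len(F),"z",np.median(F[:,2]).round(1),"c",np.round(r[0],1),np.round(r[1],1),round(r[2],1))
E
python3 - <<'E'
from h import *
wedge("wrist",(515,300))
E
```

```text
wrist z 28.0 corners [[490.5, 354.79998779296875], [503.1000061035156, 234.60000610351562], [521.2999877929688, 230.6999969482422], [538.5999755859375, 346.70001220703125]] edges [120.8  18.6 117.2  48.7] dirs [ 96.  167.9  81.5 170.5]
 fin n 498 z 57.8 c [513.7 314.7] [26.  12.7] 82.1
```

```bash
cat >> h.py <<'E'
_go=go
def go(t,y=None):
    _go(t,y); s,p,R=tool(); print(" tilt fix (tool rotvec)",(R.T@np.cross(R[:,0],[0,0,-1])).round(3))
E
python3 - <<'E'
from h import *
go([514,315,80],171.3)
E
```

```text
t 1.8 pos [523.1 306.  208. ] jaw yaw 141.5 xaxis [-0.009 -0.006 -1.   ] q6 -2.05 open 60.1 F [ 1.  -0.1 -0.7]
 shift tool [128.   12.3   2.7]
 dyaw 29.8 => turn about tool x rad -0.52
 tilt fix (tool rotvec) [ 0.    -0.01  -0.004]
```

Emit:
{"api": "servo_tool", "payload": {"steps": "0 12 3 0 -0.01 -0.004 60; 20 0 0 -0.15 0 0 60; 25 0 0 -0.15 0 0 60; 25 0 0 -0.15 0 0 60; 25 0 0 -0.07 0 0 60; 20 0 0 0 0 0 60; 0 0 0 0 0 0 60; 0 0 0 0 0 0 60"}}

```text
t: 2.6
eef_pos: [512.0, 320.8, 90.2]
tcp_rot: [-0.785, 1.565, 0.621]
ft_force: [-0.5, -0.1, 0.1]
opening: 0.629
```

Run:
```python
from h import *
go([514,315,32],171.3)
wedge("wrist",(515,300),save="w2")
```

```text
t 2.6 pos [512.  320.8  90.2] jaw yaw 170.6 xaxis [ 0.004  0.003 -1.   ] q6 -2.53 open 59.8 F [-0.5 -0.1  0.1]
 shift tool [58.2 -2.7 -5.7]
 dyaw 0.7 => turn about tool x rad -0.012
 tilt fix (tool rotvec) [0.    0.004 0.004]
wrist z 28.0 corners [[488.70001220703125, 354.70001220703125], [502.70001220703125, 233.8000030517578], [521.7999877929688, 230.60000610351562], [538.4000244140625, 347.8999938964844]] edges [121.7  19.3 118.5  50.2] dirs [ 96.6 170.4  81.9 172.2]
 fin n 1142 z 57.9 c [514.4 314.8] [26.7 12.4] 82.2
```

View pics/w2.png

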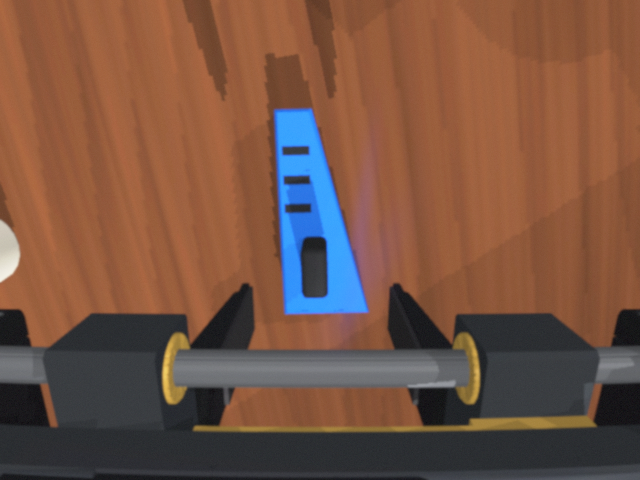

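The fin is at (314,267), between the open fingers, and measures the same as before. Descend and grip.

Emit:
{"api": "servo_tool", "payload": {"steps": "0 -3 -6 -0.024 0.004 0.004 60; 20 0 0 0 0 0 60; 20 0 0 0 0 0 60; 16 0 0 0 0 0 60; 2 0 0 0 0 0 60; 0 0 0 0 0 0 40; 0 0 0 0 0 0 5; 0 0 0 0 0 0 5"}}

```text
t: 3.45
eef_pos: [518.0, 317.5, 41.4]
tcp_rot: [-0.98, 1.555, 0.443]
ft_force: [-0.7, -0.7, -0.9]
opening: 0.434
```

Run:
```python
from h import *
go([514,315,32],172)
```

```text
t 3.45 pos [518.  317.5  41.4] jaw yaw 171.5 xaxis [ 0.014  0.007 -1.   ] q6 -2.55 open 41.2 F [-0.7 -0.7 -0.9]
 shift tool [ 9.3  3.7 -3.1]
 dyaw 0.5 => turn about tool x rad -0.008
 tilt fix (tool rotvec) [-0.     0.009  0.013]
```

Emit:
{"api": "servo_tool", "payload": {"steps": "2 3.5 -3 0 0.009 0.013 40; 6 0 0 0 0 0 40; 2 0 0 0 0 0 40; 0 0 0 0 0 0 40; 0 0 0 0 0 0 40; 0 0 0 0 0 0 40; 0 0 0 0 0 0 40; 0 0 0 0 0 0 40"}}

```text
t: 4.25
eef_pos: [514.2, 315.1, 31.8]
tcp_rot: [-1.653, 1.57, -0.23]
ft_force: [0.4, -0.2, -0.3]
opening: 0.417
```

Run:
```python
from h import *
go([514,315,32],172)
```

```text
t 4.25 pos [514.2 315.1  31.8] jaw yaw 171.5 xaxis [ 0. -0. -1.] q6 -2.55 open 39.6 F [ 0.4 -0.2 -0.3]
 shift tool [-0.2  0.2 -0.1]
 dyaw 0.5 => turn about tool x rad -0.008
 tilt fix (tool rotvec) [-0. -0.  0.]
```

Precisely placed. Close.

Emit:
{"api": "servo_tool", "payload": {"steps": "0 0 0 0 0 0 0; 0 0 0 0 0 0 0; 0 0 0 0 0 0 0; 0 0 0 0 0 0 0; 0 0 0 0 0 0 0; 0 0 0 0 0 0 0; -10 0 0 0 0 0 0; -20 0 0 0 0 0 0"}}

```text
t: 5.05
eef_pos: [513.0, 314.5, 60.9]
tcp_rot: [2.222, 1.566, -2.638]
ft_force: [-0.6, 0.4, -1.0]
opening: 0.142
```

Emit:
{"api": "servo_tool", "payload": {"steps": "-40 0 0 0 0 0 0; -40 0 0 0 0 0 0; 0 0 0 0.15 0 0 0; 0 0 0 0.15 0 0 0; 0 0 0 0.15 0 0 0; 0 0 0 0.15 0 0 0; 0 0 0 0.15 0 0 0; 0 0 0 0.15 0 0 0"}}

```text
t: 5.85
eef_pos: [513.4, 314.8, 152.8]
tcp_rot: [-0.181, 1.569, 0.336]
ft_force: [-0.6, 0.2, -1.2]
opening: 0.141
```

Run:
```python
from h import *
go([514,315,140],-10.5)
p,d=read_camera("wrist"); cv2.imwrite("pics/w3.png",p)
```

```text
t 5.85 pos [513.4 314.8 152.8] jaw yaw 119.6 xaxis [ 0.002  0.001 -1.   ] q6 -1.65 open 13.4 F [-0.6  0.2 -1.2]
 shift tool [12.8 -0.1  0.6]
 dyaw 49.9 => turn about tool x rad -0.871
 tilt fix (tool rotvec) [-0.     0.002  0.   ]
```

View pics/w3.png

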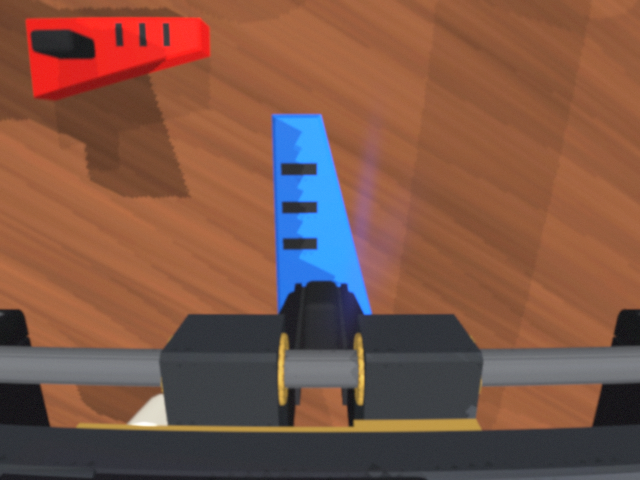

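Emit:
{"api": "servo_tool", "payload": {"steps": "0 0 0 0.15 0 0 0; 0 0 0 0.15 0 0 0; 0 0 0 0.15 0 0 0; 0 0 0 0.15 0 0 0; 0 0 0 0.15 0 0 0; 0 0 0 0.15 0 0 0; 0 0 0 0.15 0 0 0; 0 0 0 0.15 0 0 0"}}

```text
t: 6.7
eef_pos: [512.5, 314.3, 157.0]
tcp_rot: [1.015, 1.568, 0.336]
ft_force: [-0.7, 0.6, -1.3]
opening: 0.151
```

Emit:
{"api": "servo_tool", "payload": {"steps": "0 0 0 0.15 0 0 0; 0 0 0 0.15 0 0 0; 0 0 0 0.15 0 0 0; 0 0 0 0.15 0 0 0; 0 0 0 0.15 0 0 0; 0 0 0 0.15 0 0 0; 0 0 0 0.15 0 0 0; 0 0 0 0 0 0 0"}}

```text
t: 7.5
eef_pos: [511.5, 313.8, 160.9]
tcp_rot: [2.02, 1.567, 0.292]
ft_force: [0.3, 0.1, -1.7]
opening: 0.148
```

Run:
```python
from h import *
go([640,60,150],-10.5)
```

```text
t 7.5 pos [511.5 313.8 160.9] jaw yaw -9.0 xaxis [ 0.003  0.001 -1.   ] q6 0.6 open 14.1 F [ 0.3  0.1 -1.7]
 shift tool [ 11.1 166.7 230.6]
 dyaw -1.5 => turn about tool x rad 0.026
 tilt fix (tool rotvec) [-0.    -0.001 -0.003]
```

Emit:
{"api": "servo_tool", "payload": {"steps": "0 28 39 0 0 0 0; 0 28 39 0 0 0 0; 0 28 39 0 0 0 0; 0 28 39 0 0 0 0; 0 28 39 0 0 0 0; 0 28 39 0 0 0 0; 0 0 0 0 -0.001 -0.003 0; 0 0 0 0 0 0 0"}}

```text
t: 8.3
eef_pos: [649.7, 49.8, 163.5]
tcp_rot: [1.993, 1.569, 0.325]
ft_force: [-0.0, 0.7, -1.9]
opening: 0.146
```

Run:
```python
from h import *
go([640,60,150],-10.5)
c=get_calibration("wrist")
p,d=read_camera("wrist"); cv2.imwrite("pics/w4.png",p); np.savez("pics/w4.npz",p=p,d=d,R=c["R"],t=c["t"])
```

```text
t 8.3 pos [649.7  49.8 163.5] jaw yaw -5.6 xaxis [ 0.002  0.001 -1.   ] q6 0.07 open 13.9 F [-0.   0.7 -1.9]
 shift tool [ 13.5 -10.7  -9.2]
 dyaw -4.9 => turn about tool x rad 0.086
 tilt fix (tool rotvec) [ 0.    -0.001 -0.002]
```

View pics/w4.png

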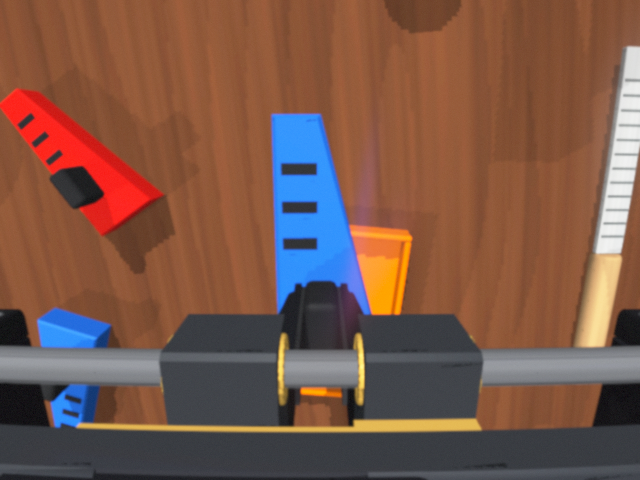

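The wrist view shows the wedge held with its thin end up (+y), the tray partly hidden behind it with a corner at (410,233), a red wedge upper left, and b1 lower left. I'll refine the tray from the first two pictures, casting far edges at z=22 and near edges at z=0.

Run:
```python
from h import *
for n,(x0,y0,x1,y1) in [("scene",(235,295,340,385)),("side",(400,215,492,285))]:
    f=np.load(f"pics/{n}0.npz"); p=f["p"]; c=get_calibration(n); o=-np.array(c["R"]).T@np.array(c["t"]).ravel()
    h,s,v=cv2.split(cv2.cvtColor(p,cv2.COLOR_BGR2HSV)); m=np.zeros_like(h); m[y0:y1,x0:x1]=((h>4)&(h<24)&(s>150)&(v>80))[y0:y1,x0:x1]*255
    # not plain wood: check mask size
    ct=max(cv2.findContours(m,cv2.RETR_EXTERNAL,cv2.CHAIN_APPROX_NONE)[0],key=cv2.contourArea)
    hull=cv2.convexHull(ct); q=cv2.approxPolyDP(hull,4,True).reshape(-1,2); print(n,cv2.contourArea(ct),q.tolist())
    cp=ct.reshape(-1,2).astype(float)
    ctr=np.array([658,-23.]); lines=[]
    ax=np.array([np.cos(np.radians(79.5)),np.sin(np.radians(79.5))]); ay=np.array([-ax[1],ax[0]])
    W22=onplane(c,cp,22)[:,:2]-ctr; W0=onplane(c,cp,0)[:,:2]-ctr
    for nm,nv,tv,hl,ht in [("+x",ax,ay,75,50),("-x",-ax,ay,75,50),("+y",ay,ax,50,75),("-y",-ay,ax,50,75)]:
        near=(o[:2]-ctr)@nv>hl; W=W0 if near else W22
        k=(abs(W@nv-hl)<9)&(abs(W@tv)<ht*0.75)
        pts=W[k]; l=cv2.fitLine(pts.astype(np.float32),cv2.DIST_HUBER,0,.01,.01).ravel()
        d=np.array(l[2:])@nv - (np.array(l[2:])@tv)*(l[:2]@nv)/(l[:2]@tv)
        print(" ",nm,"near" if near else "far","n",k.sum(),"dist",round(d,1),"dir",(np.degrees(np.arctan2(l[1],l[0]))%180).round(1))
```

```text
scene 3271.0 [[266, 306], [327, 335], [306, 376], [245, 345]]
  +x near n 29 dist 77.5 dir 168.9
  -x far n 28 dist 74.7 dir 169.4
  +y far n 45 dist 52.8 dir 79.1
  -y near n 45 dist 48.5 dir 79.2
side 2966.0 [[457, 223], [483, 262], [482, 274], [429, 278], [409, 228]]
  +x far n 37 dist 74.8 dir 169.1
  -x near n 40 dist 74.4 dir 169.1
  +y near n 31 dist 48.7 dir 78.9
  -y far n 31 dist 50.4 dir 79.2
```

Run:
```python
from h import *
go([633.4,-44.9,90],-10.9)
```

```text
t 8.35 pos [649.7  49.9 163.6] jaw yaw -5.6 xaxis [ 0.002  0.    -1.   ] q6 0.07 open 13.9 F [-0.2 -1.  -2.2]
 shift tool [73.5 -7.1 96. ]
 dyaw -5.3 => turn about tool x rad 0.093
 tilt fix (tool rotvec) [ 0.    -0.    -0.002]
```

Emit:
{"api": "servo_tool", "payload": {"steps": "0 -2 32 0 0 0 0; 0 -2 32 0 0 0 0; 0 -3 32 0 0 0 0; 10 0 0 0.09 0 0 0; 30 0 0 0 0 0 0; 20 0 0 0 0 0 0; 0 0 0 0 0 0 0; 0 0 0 0 0 0 0"}}

```text
t: 9.15
eef_pos: [631.4, -37.9, 105.1]
tcp_rot: [1.861, 1.566, 0.135]
ft_force: [0.4, 0.2, -1.9]
opening: 0.143
```

Run:
```python
from h import *
go([633.4,-44.9,60],-10.9)
```

```text
t 9.15 pos [631.4 -37.9 105.1] jaw yaw -8.9 xaxis [ 0.005  0.001 -1.   ] q6 -0.01 open 13.6 F [ 0.4  0.2 -1.9]
 shift tool [45.1  2.9  6.7]
 dyaw -2.0 => turn about tool x rad 0.034
 tilt fix (tool rotvec) [-0.    -0.001 -0.004]
```

Emit:
{"api": "servo_tool", "payload": {"steps": "0 3 7 0.034 -0.001 -0.004 0; 15 0 0 0 0 0 0; 15 0 0 0 0 0 0; 13 0 0 0 0 0 0; 0 0 0 0 0 0 0; 0 0 0 0 0 0 0; 0 0 0 0 0 0 0; 0 0 0 0 0 0 0"}}

```text
t: 9.95
eef_pos: [634.4, -44.8, 60.9]
tcp_rot: [1.709, 1.568, -0.051]
ft_force: [0.5, 0.4, -0.8]
opening: 0.15
```

Run:
```python
from h import *
go([633.4,-44.9,38],-10.9)
c=get_calibration("wrist")
p,d=read_camera("wrist"); cv2.imwrite("pics/w5.png",p)
```

```text
t 9.95 pos [634.4 -44.8  60.9] jaw yaw -10.8 xaxis [ 0.003 -0.    -1.   ] q6 0.01 open 14.3 F [ 0.5  0.4 -0.8]
 shift tool [22.9 -1.   0.3]
 dyaw -0.1 => turn about tool x rad 0.001
 tilt fix (tool rotvec) [-0.    -0.    -0.003]
```

View pics/w5.png

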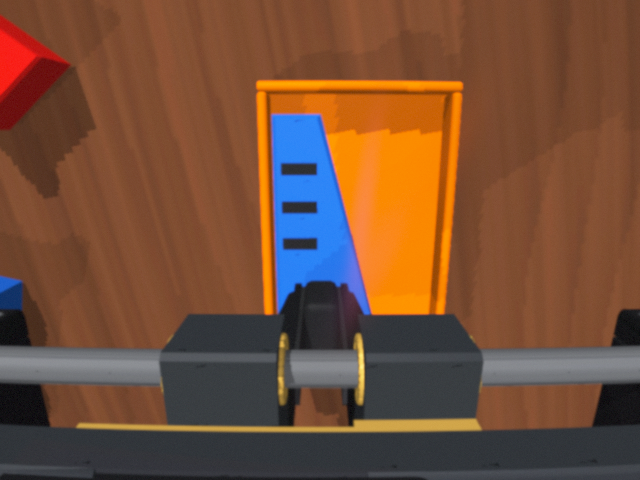

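The wedge sits over the tray, parallel to its left wall. I'll check the wall clearance by ray casting, with the rim at z=22 and the wedge top at z≈57.

Run:
```python
from h import *
c=get_calibration("wrist")
ct=np.array([657.6,-22.1]); a=np.radians(79.1); A=np.array([[np.cos(a),np.sin(a)],[-np.sin(a),np.cos(a)]])
for nm,uv,z in [("rim outer TL",(258,84),22),("rim outer TR",(461,85),22),("outer left",(262,200),22),("outer right",(457,200),22),("wedge thin L",(273,115),57),("thin R",(320,115),57),("wedge L lower",(276,270),57)]:
    X=onplane(c,[uv],z)[0,:2]; print(nm,X.round(1),"tray frame",(A@(X-ct)).round(1))
```

```text
rim outer TL [622.9  56.6] tray frame [70.7 48.9]
rim outer TR [718.6  38.3] tray frame [ 70.9 -48.5]
outer left [612.5   1.6] tray frame [14.8 48.8]
outer right [710.5 -17. ] tray frame [ 15. -51.]
wedge thin L [630.3  39.1] tray frame [54.9 38.4]
thin R [649.   35.5] tray frame [54.9 19.4]
wedge L lower [617.4 -25.6] tray frame [-11.   38.8]
```

Emit:
{"api": "servo_tool", "payload": {"steps": "8 -1 0 0 0 -0.003 0; 8 0 0 0 0 0 0; 6 0 0 0 0 0 0; 1 0 0 0 0 0 0; 0 0 0 0 0 0 0; 0 0 0 0 0 0 0; 0 0 0 0 0 0 0; 0 0 0 0 0 0 0"}}

```text
t: 10.8
eef_pos: [633.6, -44.6, 37.0]
tcp_rot: [1.966, 1.57, 0.206]
ft_force: [0.1, -0.3, -1.5]
opening: 0.146
```

Run:
```python
from h import *
go([633.4,-44.9,37.5],-10.9)
```

```text
t 10.8 pos [633.6 -44.6  37. ] jaw yaw -10.8 xaxis [ 0.001  0.    -1.   ] q6 0.01 open 13.9 F [ 0.1 -0.3 -1.5]
 shift tool [-0.5 -0.2  0.4]
 dyaw -0.1 => turn about tool x rad 0.001
 tilt fix (tool rotvec) [ 0.    -0.    -0.001]
```

Just at the floor. Release with a narrow opening, then retreat upward.

Emit:
{"api": "servo_tool", "payload": {"steps": "0 0 0 0 0 0 26; 0 0 0 0 0 0 26; 0 0 0 0 0 0 26; 0 0 0 0 0 0 26; -10 0 0 0 0 0 26; -20 0 0 0 0 0 26; -30 0 0 0 0 0 26; -40 0 0 0 0 0 50"}}

```text
t: 11.6
eef_pos: [631.7, -44.4, 137.0]
tcp_rot: [-1.624, 1.564, 2.899]
ft_force: [0.7, -0.2, 0.6]
opening: 0.311
```

Emit:
{"api": "servo_tool", "payload": {"steps": "0 0 -45 0 0 0 60; 0 0 -45 0 0 0 60; 0 0 0 0 0 0 60; 0 0 0 0 0 0 60; 0 0 0 0 0 0 60; 0 0 0 0 0 0 60; 0 0 0 0 0 0 60; 0 0 0 0 0 0 60"}}

```text
t: 12.4
eef_pos: [651.5, 43.0, 147.7]
tcp_rot: [1.806, 1.565, 0.042]
ft_force: [0.4, 0.5, -0.0]
opening: 0.634
```

Run:
```python
from h import *
go([421.7,-44,130],-26)
for n in ["scene"]:
    wedge(n,(640,-20),save="s2",zt=33)
```

```text
t 12.4 pos [651.5  43.  147.7] jaw yaw -11.1 xaxis [ 0.006  0.    -1.   ] q6 0.16 open 60.3 F [ 0.4  0.5 -0. ]
 shift tool [  16.3 -208.9  129.6]
 dyaw -14.9 => turn about tool x rad 0.26
 tilt fix (tool rotvec) [-0.    -0.001 -0.006]
scene z 33.0 corners [[657.5999755859375, -79.0], [654.5999755859375, -52.29999923706055], [611.4000244140625, -64.30000305175781], [619.7000122070312, -75.5999984741211]] edges [26.8 44.9 14.  38. ] dirs [ 96.3  15.6 126.3 174.9]
 fin n 34 z 63.1 c [634.5 -47.1] [13.6 12.1] 77.9
```

View pics/s2.png

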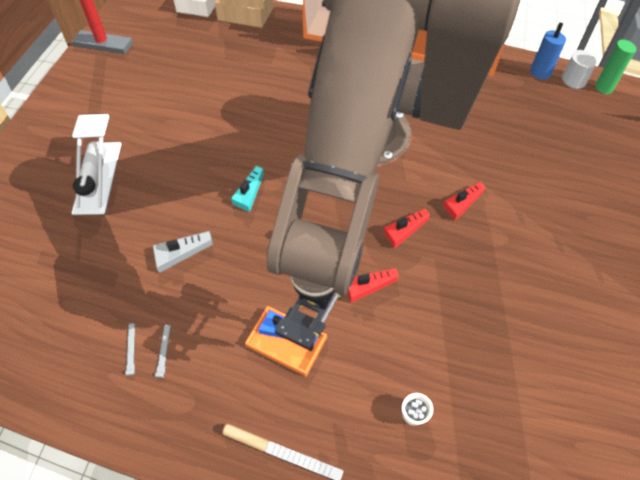

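The wedge lies level in the tray (top at z 33, fin near its target (634,-47)). Next I move past b1 toward -y, so the wrist camera sees it before the grasp.

Run:
```python
from h import *
go([405,-150,150],-26)
```

```text
t 12.45 pos [651.5  43.  147.7] jaw yaw -11.1 xaxis [ 0.006  0.    -1.   ] q6 0.16 open 60.2 F [-0.2 -0.3  0.8]
 shift tool [  -3.9 -204.8  236.8]
 dyaw -14.9 => turn about tool x rad 0.26
 tilt fix (tool rotvec) [ 0.    -0.001 -0.006]
```

Emit:
{"api": "servo_tool", "payload": {"steps": "0 -32 37 0 0 -0.006 60; 0 -32 37 0 0 0 60; 0 -32 37 0 0 0 60; 0 -32 37 0 0 0 60; 0 -32 37 0 0 0 60; 0 -32 37 0 0 0 60; 0 0 0 0.13 0 0 60; 0 0 0 0.13 0 0 60"}}

```text
t: 13.25
eef_pos: [412.7, -143.7, 146.0]
tcp_rot: [2.749, 1.569, 0.719]
ft_force: [-0.3, -0.4, 0.3]
opening: 0.626
```

Run:
```python
from h import *
go([421.5,-45,100],-26)
wedge("wrist",(411,-65),rad=80,save="w6")
```

```text
t 13.25 pos [ 412.7 -143.7  146. ] jaw yaw -26.3 xaxis [ 0.001  0.001 -1.   ] q6 -0.03 open 59.5 F [-0.3 -0.4  0.3]
 shift tool [ 46.1 -35.9 -92.3]
 dyaw 0.3 => turn about tool x rad -0.006
 tilt fix (tool rotvec) [ 0.    -0.002 -0.001]
wrist z 28.0 corners [[407.79998779296875, -1.100000023841858], [388.20001220703125, -120.80000305175781], [405.3999938964844, -129.39999389648438], [453.6000061035156, -21.5]] edges [121.4  19.3 118.2  50.2] dirs [ 80.7 153.6  65.9 156. ]
 fin n 971 z 57.8 c [421.7 -46.3] [26.6 12.9] 67.1
```

View pics/w6.png

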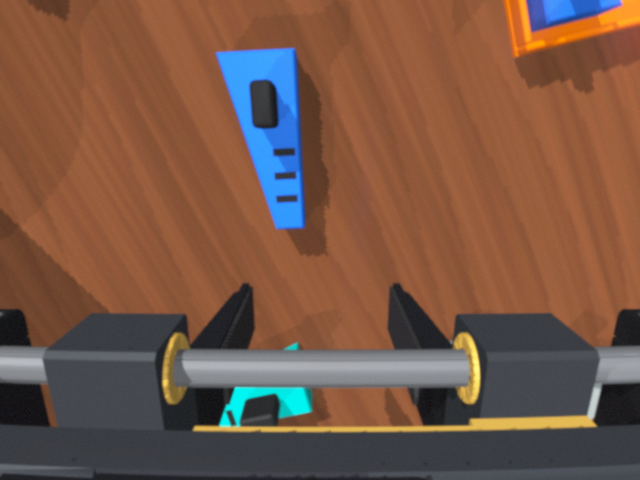

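b1 is confirmed at pixel (270,140), with its fin at (263,104): world (421.6,-46), yaw 66°.

Emit:
{"api": "servo_tool", "payload": {"steps": "0 -17 -45 0 -0.002 -0.001 60; 0 -18 -46 0 0 0 60; 0 0 0 -0.04 0 0 60; 20 0 0 0 0 0 60; 20 0 0 0 0 0 60; 10 0 0 0 0 0 50; 0 0 0 0 0 0 40; 0 0 0 0 0 0 40"}}

```text
t: 14.1
eef_pos: [424.8, -43.5, 95.4]
tcp_rot: [1.576, 1.567, -0.402]
ft_force: [-0.8, -0.2, 0.8]
opening: 0.447
```

Run:
```python
from h import *
go([421.6,-46,32],-24)
```

```text
t 14.1 pos [424.8 -43.5  95.4] jaw yaw -23.4 xaxis [ 0.003 -0.001 -1.   ] q6 0.15 open 42.5 F [-0.8 -0.2  0.8]
 shift tool [63.4 -2.2  3.5]
 dyaw -0.6 => turn about tool x rad 0.011
 tilt fix (tool rotvec) [ 0.    -0.    -0.004]
```

Emit:
{"api": "servo_tool", "payload": {"steps": "0 -2 3.5 0.01 0 -0.004 40; 15 0 0 0 0 0 40; 10 0 0 0 0 0 40; 0 0 0 0 0 0 40; 0 0 0 0 0 0 40; 0 0 0 0 0 0 40; 0 0 0 0 0 0 40; 0 0 0 0 0 0 40"}}

```text
t: 14.9
eef_pos: [422.7, -47.1, 72.9]
tcp_rot: [1.759, 1.567, -0.229]
ft_force: [-0.2, -1.2, -0.7]
opening: 0.42
```

Run:
```python
from h import *
go([421.6,-46,32],-24)
```

```text
t 14.9 pos [422.7 -47.1  72.9] jaw yaw -23.9 xaxis [ 0.004 -0.001 -1.   ] q6 0.15 open 39.9 F [-0.2 -1.2 -0.7]
 shift tool [40.9 -1.6 -0.6]
 dyaw -0.1 => turn about tool x rad 0.002
 tilt fix (tool rotvec) [-0.    -0.001 -0.004]
```

Emit:
{"api": "servo_tool", "payload": {"steps": "0 -1.5 -0.5 0 -0.001 -0.004 40; 15 0 0 0 0 0 40; 15 0 0 0 0 0 40; 10 0 0 0 0 0 40; 1 0 0 0 0 0 40; 0 0 0 0 0 0 40; 0 0 0 0 0 0 40; 0 0 0 0 0 0 40"}}

```text
t: 15.7
eef_pos: [422.3, -45.9, 32.3]
tcp_rot: [1.609, 1.568, -0.378]
ft_force: [-0.8, 0.7, -0.0]
opening: 0.424
```

Run:
```python
from h import *
go([421.6,-46,32],-24)
```

```text
t 15.7 pos [422.3 -45.9  32.3] jaw yaw -23.9 xaxis [ 0.002 -0.001 -1.   ] q6 0.15 open 40.3 F [-0.8  0.7 -0. ]
 shift tool [ 0.3 -0.6  0.4]
 dyaw -0.1 => turn about tool x rad 0.002
 tilt fix (tool rotvec) [ 0.    -0.    -0.002]
```

Emit:
{"api": "servo_tool", "payload": {"steps": "0 -0.6 0 0 0 -0.002 0; 0 0 0 0 0 0 0; 0 0 0 0 0 0 0; 0 0 0 0 0 0 0; 0 0 0 0 0 0 0; 0 0 0 0 0 0 0; -15 0 0 0 0 0 0; -40 0 0 0 0 0 0"}}

```text
t: 16.5
eef_pos: [420.1, -45.3, 86.0]
tcp_rot: [-1.425, 1.564, 2.871]
ft_force: [0.6, 0.8, -0.7]
opening: 0.145
```

Emit:
{"api": "servo_tool", "payload": {"steps": "-40 0 0 0 0 0 0; -20 0 0 0 0 0 0; 0 0 0 -0.11 0 0 0; 0 0 0 -0.11 0 0 0; 0 0 0 0 0 0 0; 0 0 0 0 0 0 0; 0 0 0 0 0 0 0; 0 0 0 0 0 0 0"}}

```text
t: 17.3
eef_pos: [420.7, -45.4, 152.0]
tcp_rot: [-1.711, 1.569, 2.804]
ft_force: [-0.1, -0.1, -1.3]
opening: 0.148
```

Run:
```python
from h import *
a=np.radians(79.1); ax=np.array([np.cos(a),np.sin(a)]); ay=np.array([-ax[1],ax[0]])
T=np.array([657.6,-22.1])+26*ax-19.5*ay; print(T)
go([*T,110],-10.9)
p,d=read_camera("wrist"); cv2.imwrite("pics/w7.png",p)
```

```text
[ 6.81664676e+02 -2.56434608e-01]
t 17.3 pos [420.7 -45.4 152. ] jaw yaw -11.3 xaxis [-0.002  0.001 -1.   ] q6 -0.07 open 14.1 F [-0.1 -0.1 -1.3]
 shift tool [ 41.7 247.1 -95.4]
 dyaw 0.4 => turn about tool x rad -0.007
 tilt fix (tool rotvec) [ 0.    -0.     0.002]
```

View pics/w7.png

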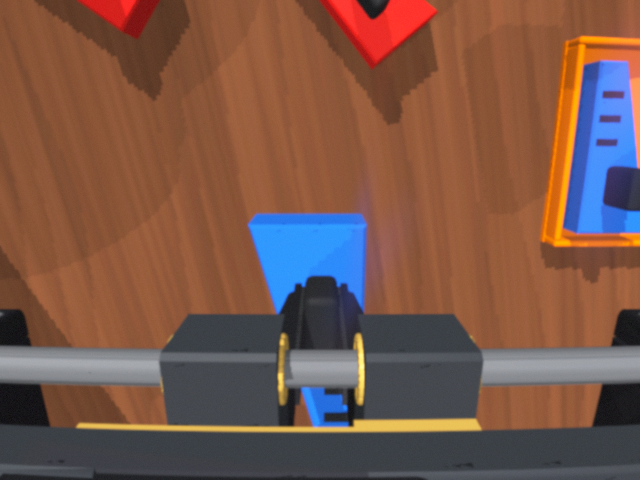

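b1 is held with its thick end up (+y), and b2 sits inside the tray at the right of the picture. Move over the tray.

Emit:
{"api": "servo_tool", "payload": {"steps": "0 41 -16 0 0 0 0; 0 41 -16 0 0 0 0; 0 41 -16 0 0 0 0; 0 41 -16 0 0 0 0; 0 41 -16 0 0 0 0; 0 41 -16 0 0 0 0; 0 0 0 0 0 0 0; 0 0 0 0 0 0 0"}}

```text
t: 18.15
eef_pos: [688.5, 2.4, 146.6]
tcp_rot: [-1.538, 1.562, 2.969]
ft_force: [-1.0, 0.5, -1.6]
opening: 0.148
```

Run:
```python
from h import *
go([681.7,-0.3,80],-10.9)
```

```text
t 18.15 pos [688.5   2.4 146.6] jaw yaw -11.8 xaxis [-0.008  0.001 -1.   ] q6 0.11 open 14.1 F [-1.   0.5 -1.6]
 shift tool [66.7 -5.5  4. ]
 dyaw 0.9 => turn about tool x rad -0.015
 tilt fix (tool rotvec) [-0.     0.     0.008]
```

Emit:
{"api": "servo_tool", "payload": {"steps": "0 -5.5 4 -0.015 0 0.008 0; 20 0 0 0 0 0 0; 25 0 0 0 0 0 0; 20 0 0 0 0 0 0; 0 0 0 0 0 0 0; 0 0 0 0 0 0 0; 0 0 0 0 0 0 0; 0 0 0 0 0 0 0"}}

```text
t: 18.95
eef_pos: [675.2, -3.0, 84.6]
tcp_rot: [1.343, 1.569, -0.418]
ft_force: [-0.0, -0.2, -0.9]
opening: 0.144
```

Run:
```python
from h import *
go([681.7,-0.3,60],-10.9)
p,d=read_camera("wrist"); cv2.imwrite("pics/w8.png",p)
p,d=read_camera("side"); cv2.imwrite("pics/side8.png",cv2.resize(p[180:310,370:520],(750,650//1)[:2] if 0 else (600,520),interpolation=cv2.INTER_CUBIC))
```

```text
t 18.95 pos [675.2  -3.   84.6] jaw yaw -10.9 xaxis [ 0.002 -0.001 -1.   ] q6 0.09 open 13.7 F [-0.  -0.2 -0.9]
 shift tool [24.6  5.8 -3.9]
 dyaw -0.0 => turn about tool x rad 0.0
 tilt fix (tool rotvec) [-0.     0.001 -0.002]
```

View pics/w8.png

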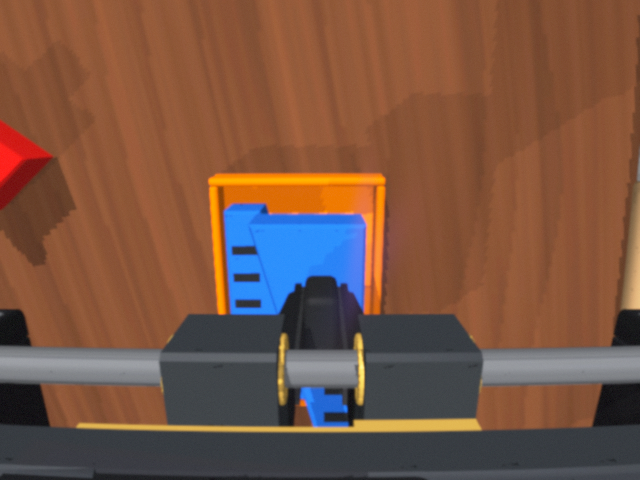

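View pics/side8.png

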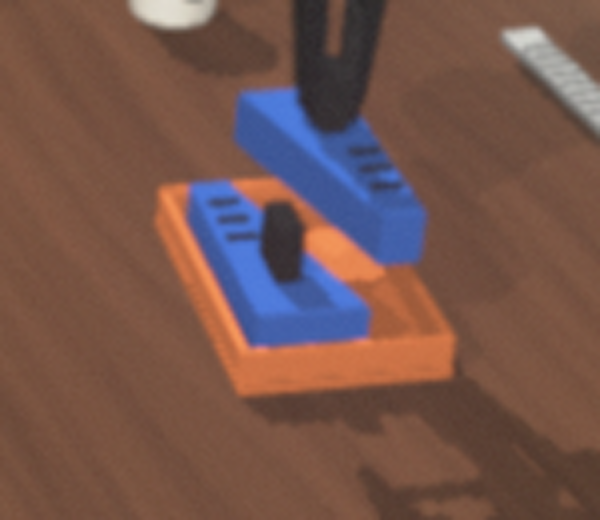

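b2 is flat in the tray on the left side, and b1 hangs above, about 6 mm off target. Correct that first, then check clearance.

Emit:
{"api": "servo_tool", "payload": {"steps": "0 6 -4 0 0.001 -0.002 0; 6 0 0 0 0 0 0; 6 0 0 0 0 0 0; 0 0 0 0 0 0 0; 0 0 0 0 0 0 0; 0 0 0 0 0 0 0; 0 0 0 0 0 0 0; 0 0 0 0 0 0 0"}}

```text
t: 19.85
eef_pos: [682.8, 0.3, 71.7]
tcp_rot: [2.42, 1.57, 0.66]
ft_force: [0.9, -1.4, -0.8]
opening: 0.147
```

Run:
```python
from h import *
go([681.7,-0.3,37],-10.9)
p,d=read_camera("wrist"); cv2.imwrite("pics/w9.png",p)
```

```text
t 19.85 pos [6.828e+02 3.000e-01 7.170e+01] jaw yaw -10.8 xaxis [ 0.001  0.001 -1.   ] q6 0.09 open 14.0 F [ 0.9 -1.4 -0.8]
 shift tool [34.7 -1.   0.8]
 dyaw -0.1 => turn about tool x rad 0.001
 tilt fix (tool rotvec) [-0.    -0.001 -0.001]
```

View pics/w9.png

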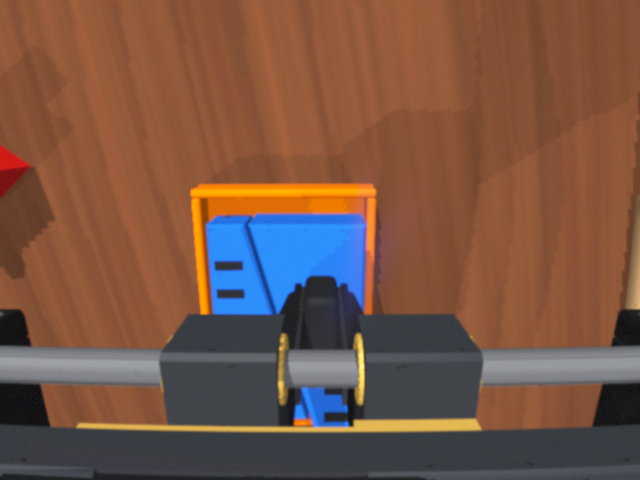

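Run:
```python
from h import *
c=get_calibration("wrist")
ct=np.array([657.6,-22.1]); a=np.radians(79.1); A=np.array([[np.cos(a),np.sin(a)],[-np.sin(a),np.cos(a)]])
for nm,uv,z in [("rim outer TL",(193,188),22),("rim outer TR",(376,188),22),("outer left",(196,260),22),("outer right",(375,260),22),("b2 thin L",(208,220),33),("b2 thin R",(252,218),33),("b1 thick L",(251,219),67.7),("b1 thick R",(365,219),67.7),("b1 R lower",(363,280),67.7)]:
    X=onplane(c,[uv],z)[0,:2]; print(nm,X.round(1),"tray frame",(A@(X-ct)).round(1))
```

```text
rim outer TL [624.1  58.7] tray frame [73.  48.1]
rim outer TR [720.   40.2] tray frame [ 73.  -49.5]
outer left [615.1  19.5] tray frame [32.8 49.6]
outer right [7.133e+02 7.000e-01] tray frame [ 32.9 -50.4]
b2 thin L [631.  42.] tray frame [57.9 38.2]
b2 thin R [653.7  38.6] tray frame [58.9 15.3]
b1 thick L [660.3  44.1] tray frame [65.5  9.9]
b1 thick R [708.4  34.8] tray frame [ 65.5 -39.1]
b1 R lower [703.    7.6] tray frame [ 37.7 -39. ]
```

b1's measured clearance to the right wall is about 6 mm and to b2's slant about 4–5 mm, and the end face (image rows 215–228) sits inside the rim. Lower.

Emit:
{"api": "servo_tool", "payload": {"steps": "0 -0.5 1 0 -0.001 -0.001 0; 10 0 0 0 0 0 0; 8 0 0 0 0 0 0; 8 0 0 0 0 0 0; 6 0 0 0 0 0 0; 2 0 0 0 0 0 0; 0 0 0 0 0 0 0; 0 0 0 0 0 0 0"}}

```text
t: 20.7
eef_pos: [682.3, -0.7, 37.5]
tcp_rot: [1.207, 1.57, -0.553]
ft_force: [0.2, -0.7, -1.4]
opening: 0.146
```

Run:
```python
from h import *
go([681.7,-0.3,37],-10.9)
```

```text
t 20.7 pos [682.3  -0.7  37.5] jaw yaw -10.8 xaxis [ 0.001 -0.001 -1.   ] q6 0.09 open 13.9 F [ 0.2 -0.7 -1.4]
 shift tool [ 0.5 -0.7 -0.3]
 dyaw -0.1 => turn about tool x rad 0.001
 tilt fix (tool rotvec) [-0.     0.    -0.001]
```

Emit:
{"api": "servo_tool", "payload": {"steps": "0 0 0 0 0 0 26; 0 0 0 0 0 0 26; 0 0 0 0 0 0 26; 0 0 0 0 0 0 26; -10 0 0 0 0 0 26; -20 0 0 0 0 0 26; -30 0 0 0 0 0 26; -40 0 0 0 0 0 26"}}

```text
t: 21.5
eef_pos: [680.0, -0.5, 135.2]
tcp_rot: [-1.422, 1.561, 3.101]
ft_force: [0.3, 0.5, -0.3]
opening: 0.273
```

Emit:
{"api": "servo_tool", "payload": {"steps": "-30 0 0 0 0 0 26; -10 0 45 0 0 0 26; 0 0 45 0 0 0 26; 0 0 45 0 0 0 26; 0 0 45 0 0 0 26; 0 0 0 0 0 0 26; 0 0 0 0 0 0 26; 0 0 0 0 0 0 26"}}

```text
t: 22.3
eef_pos: [648.0, -182.2, 191.1]
tcp_rot: [1.32, 1.563, -0.437]
ft_force: [0.0, 0.4, -0.2]
opening: 0.271
```

Run:
```python
from h import *
go([681.7,-0.3,37],-10.9)
c=get_calibration("wrist")
p,d=read_camera("wrist"); cv2.imwrite("pics/w10.png",p)
ct=np.array([657.6,-22.1]); a=np.radians(79.1); A=np.array([[np.cos(a),np.sin(a)],[-np.sin(a),np.cos(a)]])
uv,X=cloud(c,d); T=(X[:,:2]-ct)@A.T
h,s,v=cv2.cvtColor(p,cv2.COLOR_BGR2HSV)[uv[:,1],uv[:,0]].T.astype(int)
ins=(abs(T[:,0])<70)&(abs(T[:,1])<45)
blue=ins&(h>95)&(h<130)&(s>120)&(abs(X[:,2]-33)<6)
for nm,k in [("upper-left T",blue&(T[:,1]>T[:,0]*32/120)),("right",blue&(T[:,1]<T[:,0]*32/120))]:
    if k.sum()<50: print(nm,"few",k.sum());continue
    A3=np.c_[T[k],np.ones(k.sum())]; pl=np.linalg.lstsq(A3,X[k,2],rcond=None)[0]
    q=cv2.approxPolyDP(cv2.convexHull(T[k].astype(np.float32)),5,True).reshape(-1,2)
    print(nm,k.sum(),"z",np.median(X[k,2]).round(1),"tilt",pl[:2].round(3),q.round(1).tolist())
F=ins&(v<90)&(abs(X[:,2]-63)<4)
for k in (F&(T[:,1]>0),F&(T[:,1]<0)):
    if k.sum(): print("fin",k.sum(),np.median(X[k,2]).round(1),np.round(cv2.minAreaRect(T[k].astype(np.float32))[0],1),round(cv2.minAreaRect(T[k].astype(np.float32))[2],1))
p,d=read_camera("scene"); cv2.imwrite("pics/s10.png",p); np.savez("pics/s10.npz",p=p,d=d)
```

```text
t 22.3 pos [ 648.  -182.2  191.1] jaw yaw -10.7 xaxis [ 0.007 -0.003 -1.   ] q6 -0.19 open 25.8 F [ 0.   0.4 -0.2]
 shift tool [ 153.7   -1.7 -185.3]
 dyaw -0.2 => turn about tool x rad 0.004
 tilt fix (tool rotvec) [ 0.     0.002 -0.007]
upper-left T 4611 z 33.1 tilt [ 0.003 -0.001] [[8.699999809265137, 38.5], [-63.400001525878906, 38.400001525878906], [-64.0, -10.800000190734863], [9.0, 8.399999618530273]]
right 3454 z 33.1 tilt [ 0.006 -0.007] [[9.300000190734863, -2.299999952316284], [-56.79999923706055, -19.899999618530273], [-58.599998474121094, -37.5], [9.0, -39.099998474121094]]
fin 796 62.8 [-29.4  18.9] 89.3
```

View pics/w10.png

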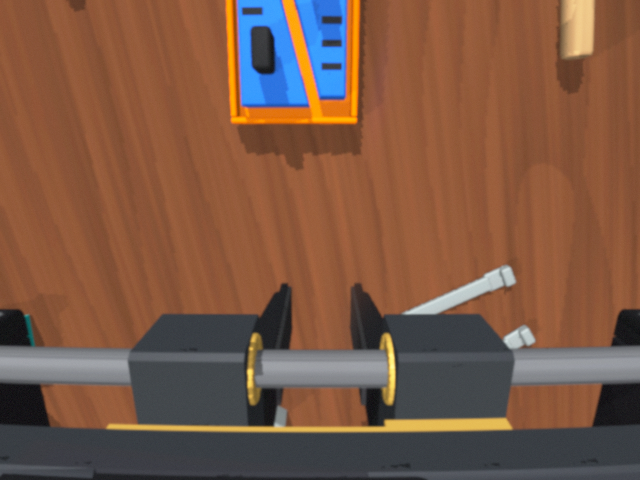

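View pics/s10.png

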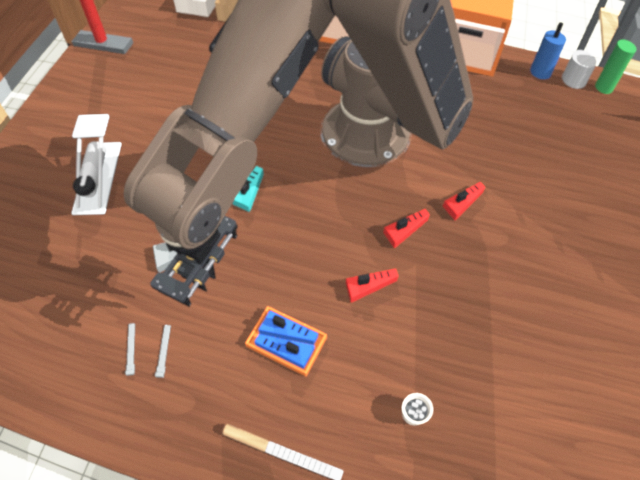

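Both wedges lie head to tail in the tray, flat (tops at z 33.1, tilt under 0.01) with a uniform slant gap. One numeric check of both fins from the scene picture, then hand in.

Run:
```python
from h import *
from cell import order
f=np.load("pics/s10.npz"); p,d=f["p"],f["d"]; c=get_calibration("scene")
ct=np.array([657.6,-22.1]); a=np.radians(79.1); A=np.array([[np.cos(a),np.sin(a)],[-np.sin(a),np.cos(a)]])
uv,X=cloud(c,d); T=(X[:,:2]-ct)@A.T
k=(abs(T[:,0])<70)&(abs(T[:,1])<45)&(X[:,2]>55)&(X[:,2]<70)
for kk in (k&(T[:,1]>0),k&(T[:,1]<0)): print("fin",kk.sum(),T[kk].mean(0).round(1),np.median(X[kk,2]).round(1))
print(sensors.state()["qvel"].round(3)); print(order.job_done())
```

```text
fin 89 [-23.6  19.6] 62.5
fin 97 [ 30.5 -20.5] 62.6
[ 0.005  0.003  0.001 -0.001 -0.003 -0.004]
the job is handed in; nothing more can be done
None
```

Both blue wedges are in the orange tray, head to tail and slant to slant. They are let go, and the job was handed in at about 22 s of the 54 s allowed. I gripped each by its fin; blue_wedge_2 was turned half round and placed first, then blue_wedge_1 beside it.

**Last checks:**
- **Flatness:** both wedge tops measured z ≈ 33 mm, which puts the undersides on the tray floor, with tilt under 0.01 rad.
- **Position in the tray frame:** the fin centres in the scene view were about (−24, 20) and (30, −20) mm, both inside the allowed ranges. The wrist camera put the first fin at (−29, 19) mm, about 5 mm from the scene view but still inside. It could not see the second fin at the end.
- **Grey wedge:** I never moved at or touched it. I did not re-measure it, because the arm partly hid it in the last picture.

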